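# Right the parts cup, load the T-bolt and slide it into its rack bay

## Task

The square metal cup stands upside down on the bench. Turn it over so it stands mouth up, put the T-bolt into it, and then move the cup under the cross plate of the rack into the empty middle bay, fully home against the back wall, still upright with the T-bolt inside. Leave everything else on the bench where it is.

Things in the scene. Friction and masses are not known exactly. Their poses are not given: they have to be found in the camera images.
- cup: Plain square metal cup, straight-sided, 64 x 64 mm outside, 80 mm tall, walls and bottom 3 mm, 110 to 225 g. Starts mouth down. Origin: centre of the open mouth, in the rim's plane; its z axis runs from the mouth to the closed bottom (up while upside down, down once mouth up); x and y are square to the sides.
- cup_base (a point): Centre of the outside of the cup's closed bottom, 80 mm from the mouth along the cup's z.
- tbolt: Small steel T-bolt lying flat on the bench, about 70 g, 16 mm high: a cross head 12 x 30 mm (30 along its y) at x = -20 to -8 mm, and a round shank 16 mm in diameter along x from -8 to +20 mm. Origin: on the underside, under the shank, 8 mm from the head's face; z up.
- rack: Fixed steel rack, 260 mm wide, three bays in a row; the outer two hold cups, the middle one is empty. Origin: on the bench, middle of the empty bay's mouth; x runs level into the bay, y to its left, z up. The bay is 80 mm wide between 5 mm walls 98 mm high, 66 mm deep to a 45 mm high back wall; the bench is its floor. A cross plate bridges the first 30 mm of each bay: underside 98, top 103 mm up.
- bay_home (a point): Point on the bench, 34 mm inside the middle bay's mouth along the rack's x, where the centre of the cup's bottom lies when the cup is fully home. At home the cup's front side is 2 mm inside the mouth.
- hexbolt: Bystander: hexagon-head bolt standing on its 26 mm head, 43 mm tall. Origin under the head.
- block: Bystander: steel block 45 x 25 x 20 mm. Origin under its centre.
- lamp: Bystander: small glass spirit lamp (unlit) with brass cap, 50 mm across, 66 mm tall. Origin under its centre.
- file: Bystander: flat file lying along its x, 310 mm long (handle at x -150 to -40 mm, blade on to +160 mm), 30 mm wide, 22 mm high at the handle. Origin on the bench, in line with the file.
- driver: Bystander: wooden-handled screwdriver lying along its x, about 200 mm long. Origin on the bench under it.
- tin: Bystander: round metal tin, mouth up, 68 mm across, 70 mm tall. Origin under its centre.
There are look-alikes about, which are no part of the job. Leave any pink or red look-alike of the tbolt alone.

How it is judged:
By the outcome, as a careful person would: the job done as asked, in the order asked, and still so for the second after the job is handed in, with the robot touching nothing.
It also fails if it takes over 72 s, if anything falls off the work surface, if the arm or the gripper's body presses on something with over 40 N, if the wrist force passes 120 N, or if a joint passes its speed limit or range.

## Robot

A 6-joint arm with a two-finger parallel gripper is mounted at the origin on the work surface. World frame = base frame: x ahead of the robot, y to its left, z up, the work surface at z = 0. Lengths are in m, angles in rad, forces in N, time in s.
With the tool pointing down it reaches from about 0.3 to 0.775 m from the base axis. Payload 14.6 kg.
Tool frame: the origin (TCP) lies midway between the tips of the shut fingers; the grasp point (between the pads) lies 19 mm behind it (ctrl.pinch_z is the z of the grasp point in the tool frame, in m); z points along the fingers, y is the line along which they close (so a half turn about z gives the same grasp; the last joint's range is limited). The gripper opens to 94 mm and grips with 3 to 60 N. Pads are 16 mm wide; open, the fingers measure 119 mm over their backs; the gripper's body (75 mm by 177 mm) begins 78 mm behind the grasp point.
Start: joints at [-1.293, 0.3, 1.521, -0, 1.321, -0.067], TCP at [0.186, -0.518, 0.205] pointing down, gripper open.
Joint ranges: [-3.03, 3.03], [-0.79, 2.21], [0.23, 2.52], [-1.04, 4.18], [0, 3.07], [-2.55, 2.55]. Speed limits (rad/s): [2.22, 2.22, 2.57, 3.14, 3.14, 3.14].

## Interface

Orientations are given as [roll, pitch, yaw] about the fixed x, y, z axes, in that order (R = Rz(yaw) Ry(pitch) Rx(roll)).
In Python, from station import ctrl, camera, ticket gives the robot as it stands. The module is installed in compiled form; this text tells all that it offers.
- The arm moves only by the shell command python3 -m inch 'ROWS' [FORCE]. ROWS is text: rows parted by semicolons, each of 7 numbers parted by spaces: the opening, from -1 (shut) to 1 (fully open), then the shift along the tool's x, y, z in units of 0.03 m (1.0 is 0.03 m), then the turn, a rotation vector about the tool's x, y, z in units of 10 degrees (1.0 is 10 degrees). In form: grip dx dy dz rx ry rz; .... A call has 1 to 10 rows; each row shifts and turns the commanded pose from where the row before left it, along the tool's axes as they then stand; what a row does not reach is not made up. A row lasts 1/8 s, in which the tool goes at most 62.5 mm and 10.7 degrees, less where a joint would pass 70% of its speed; a pose out of reach is approached as far as the arm can. A call with a number of a shift or a turn outside -1 to 1 is refused whole. A call with a gripper value outside its range is refused whole. The fingers move at their own pace and stop on an object; FORCE is the grip in N (left out, the last holds). Time passes only in rows, so rows that do not move let the fingers close. It gives the time, the measured TCP pose, the force, the opening and the grip force at its end, in the units of the state.
- ctrl.get_obs(): the state, without advancing time (a new reading comes with each control period).
- camera(name): name is "side" or "top"; returns a dict with "img" (420x560x3 uint8, blue, green, red), "range_z" (420x560 float32, m along the optical axis (not along the pixel's ray), 0 where there is no reading), "intrinsics" (3x3 intrinsics, pixels), "k1" (the pictures are not rectified: a ray, as slopes to the right and down, at radius r is drawn at 1 + k1 r^2 times it, then the intrinsics apply), "view" (4x4, takes a point from world to camera coordinates). Camera axes: x right, y down, z forward; pixel columns grow to the right and rows downward; lengths in m; the calibration is good to about 2 mm. A picture is of the moment at which its call begins.
- ticket.hand_in(): hands the job in; it is judged then, once.
The state is a dict: "time_s": time; "qpos": joint angles; "joint_vel": joint speeds; "tau": joint torques, N m; "ee_pos": TCP position; "eef_rot": TCP orientation; "force": force on the tool from outside, world axes, zero at the start; "moment": the same for the moment, N m; "grip_width": finger opening in m; "grip_force": force on a finger pad.
Only numpy, scipy, OpenCV 4.12 (cv2) and the standard library are available. Lean on these libraries where they do the work, as an engineer would, in place of code of your own. Each camera call takes 0.05 s, during which the arm holds its last target. There are 200 camera calls.

## Working session

There is one attempt and no reset: what is moved stays moved. The work goes in short steps, Python scripts to look and compute and a shell command to move; the robot and the scene stay as the last step left them, time stands still between calls to the robot, and variables do not carry over. Pictures are saved under pics/ and viewed, at most 10 in all, crops included, and the job is handed in when it is done.

```bash
mkdir -p pics; ls; cat > h.py <<'E'
import numpy as np,cv2
from station import ctrl,camera,ticket
def snap(n):
    c=camera(n); np.savez('/tmp/%s.npz'%n,**c); return c
def load(n): return dict(np.load('/tmp/%s.npz'%n))
def cloud(c):
    K=c['intrinsics'];h,w=c['range_z'].shape
    u,v=np.meshgrid(np.arange(w),np.arange(h))
    p=cv2.undistortPoints(np.stack([u,v],-1).reshape(-1,1,2).astype(np.float64),K,np.array([float(c['k1']),0,0,0,0])).reshape(h,w,2)
    z=c['range_z'];P=np.dstack([p[...,0]*z,p[...,1]*z,z])
    V=np.linalg.inv(c['view']);W=P@V[:3,:3].T+V[:3,3];W[z==0]=np.nan
    return W
E
python3 - <<'E'
from h import *
for n in('top','side'):
    c=snap(n);cv2.imwrite('pics/%s0.png'%n,c['img']);print(n,c['k1'],c['view'].round(3).tolist(),c['intrinsics'].tolist())
print(ctrl.get_obs(),ctrl.pinch_z)
E
```

```text
pics
top -0.12150394812242982 [[0.003, -1.0, 0.002, 0.036], [-0.981, -0.004, -0.196, 0.506], [0.196, -0.002, -0.981, 0.883], [0.0, 0.0, 0.0, 1.0]] [[407.7740349085946, 0.0, 271.28342799407324], [0.0, 407.7740349085946, 215.1273968761022], [0.0, 0.0, 1.0]]
side 0.010887691973818487 [[-0.825, -0.564, 0.013, 0.456], [-0.415, 0.591, -0.692, 0.235], [0.383, -0.577, -0.722, 0.999], [0.0, 0.0, 0.0, 1.0]] [[409.4829481274702, 0.0, 278.785445478622], [0.0, 409.4829481274702, 206.73579492913868], [0.0, 0.0, 1.0]]
{'time_s': 0.1, 'qpos': array([-1.29262445e+00,  3.00402294e-01,  1.52151213e+00, -3.18075718e-06,
        1.32067830e+00, -6.65989070e-02]), 'joint_vel': array([-0.00012247, -0.00051072, -0.00136974, -0.00015723, -0.00135873,
       -0.00126143]), 'tau': array([ 3.13009841e-03, -5.32642543e+01, -3.53282547e+01,  7.09617161e-02,
        2.34927720e-02, -5.91484604e-05]), 'ee_pos': array([ 0.185824  , -0.51741619,  0.20495323]), 'eef_rot': array([-3.14059459e+00, -6.34806932e-05,  3.44771537e-01]), 'force': array([-1.0380149 , -0.83331167,  0.18012915]), 'moment': array([ 0.00391785, -0.02348591,  0.03099025]), 'grip_force': 0.0, 'grip_width': 0.09417730890290507} -0.0188
```

View pics/top0.png

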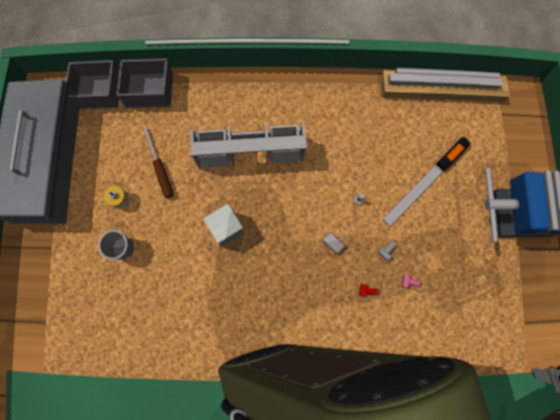

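View pics/side0.png

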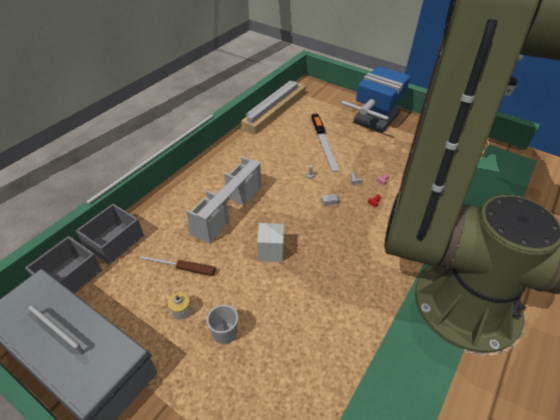

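The top view shows the cup at (223,224) and the rack at (249,146). Possible T-bolts are the grey one at (388,250), the red one at (368,291) and the pink one at (411,281). The hexbolt is at (360,199) and the block at (334,243). By the description I choose the grey one at (388,250), and I'll check it in a close crop.

```bash
python3 - <<'E'
from h import *
c=load('top');i=c['img']
a=cv2.resize(i[215:305,320:440],None,fx=5,fy=5,interpolation=2)[:,:600]
s=load('side')
b=cv2.resize(i[110:180,180:320],None,fx=4,fy=4,interpolation=2)
cv2.imwrite('pics/crop1.png',cv2.copyMakeBorder(cv2.resize(a,(560,420)),0,0,0,0,0))
b2=np.vstack([cv2.resize(a,(420,315)),cv2.resize(b,(420,210))]);
d=cv2.resize(s['img'][150:250,170:290],(380,317),interpolation=2)
d=cv2.copyMakeBorder(d,0,b2.shape[0]-317,0,0,0)
cv2.imwrite('pics/crop1.png',np.hstack([b2,d]))
for n in('top','side'):
    c=load(n);W=cloud(c)
    x,y,z=W[...,0],W[...,1],W[...,2]
    print(n)
    def f(m,t):
        p=W[m&np.isfinite(z)]
        if len(p)<4:return print(t,len(p))
        r=cv2.minAreaRect((p[:,:2]*1000).astype(np.float32))
        print(t,len(p),p.mean(0).round(4),np.median(p[:,2]).round(4),'rect',np.round(r[0],1),np.round(r[1],1),round(r[2],1))
    u,v=np.meshgrid(np.arange(560),np.arange(420))
    box=lambda a,b,c,d:(u>a)&(u<b)&(v>c)&(v<d)
    if n=='top':
        m=box(195,255,195,255); f(m&(z>.072)&(z<.09),'cup')
        m=box(375,402,235,266); f(m&(z>.007)&(z<.03),'tb')
        m=box(180,320,115,175); f(m&(z>.096)&(z<.11),'plate'); f(m&(z>.03),'rack all')
        f(box(350,372,188,208)&(z>.01),'hex');f(box(320,350,230,255)&(z>.012),'block')
        f(box(375,480,125,230)&(z>.003),'file');f(box(140,176,120,200)&(z>.006),'driver')
        f(box(98,132,180,210)&(z>.02),'lamp');f(box(95,136,228,264)&(z>.06),'tin')
        p=W[box(200,250,260,300)];print('bench',np.nanmedian(p[:,2]))
    else:
        m=box(250,290,220,265); f(m&(z>.072)&(z<.09),'cup')
        m=box(344,366,168,190); f(m&(z>.007)&(z<.03),'tb')
        m=box(180,270,150,245); f(m&(z>.096)&(z<.11),'plate'); f(m&(z>.03),'rack all')
E
```

```text
top
cup 836 [0.4811 0.1458 0.0785] 0.0785 rect [481.7 146.1] [64.6 64.1] 32.4
tb 137 [ 0.4291 -0.2363  0.0135] 0.0138 rect [ 431.4 -239.9] [29.5 39.6] 44.9
plate 1657 [0.6578 0.0903 0.1014] 0.1015 rect [673.5  92.1] [ 67.5 261.9] 4.1
rack all 3088 [0.6673 0.0929 0.0817] 0.0982 rect [677.   92.4] [ 74.1 261.7] 3.8
hex 42 [ 0.5528 -0.1705  0.0323] 0.0377 rect [ 554.2 -170. ] [15.  12.3] 82.3
block 189 [ 0.4469 -0.1075  0.0179] 0.018 rect [ 446.7 -108.5] [41.3 25.9] 45.4
file 1234 [ 0.615  -0.3588  0.0107] 0.0063 rect [ 619.1 -361.7] [278.  266.9] 88.3
driver 512 [0.6185 0.3088 0.0199] 0.0209 rect [650.9 324.2] [203.9  25.8] 23.3
lamp 405 [0.5515 0.4082 0.0434] 0.0445 rect [554.  410.7] [50.2 48.1] 0.7
tin 228 [0.4348 0.3976 0.0669] 0.0677 rect [433.3 395.5] [66.5 64.9] 4.2
bench -0.0009462822829383599
side
cup 536 [0.4799 0.1487 0.0804] 0.0806 rect [482.1 146.8] [63.  67.4] 34.1
tb 77 [ 0.4257 -0.2345  0.0149] 0.0153 rect [ 425.9 -239.9] [28.7 42. ] 32.5
plate 908 [0.657  0.1009 0.1031] 0.1035 rect [673.   90.3] [ 67.9 264.8] 3.7
rack all 2609 [0.6502 0.1119 0.0788] 0.0806 rect [692.3  76.2] [228.9 465.6] 47.1
```

View pics/crop1.png

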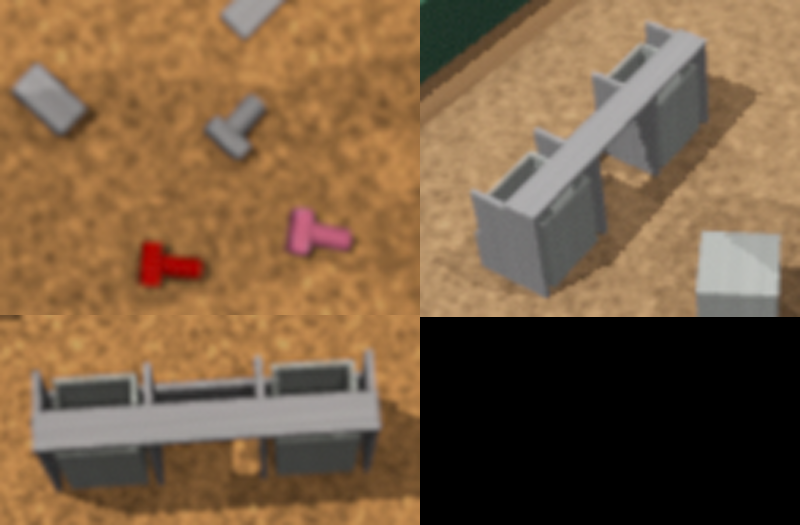

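The crop confirms the grey T-bolt at (388,250), head lower-left and shank upper-right. The middle bay is empty and the plate is at the front. Next I refine the rack and T-bolt poses.

```bash
python3 - <<'E'
from h import *
from scipy.optimize import minimize
from scipy.ndimage import distance_transform_edt
def sdf(x,y,cx,cy,hx,hy):
    dx=abs(x-cx)-hx;dy=abs(y-cy)-hy
    return np.where((dx>0)&(dy>0),np.hypot(dx,dy),np.maximum(dx,dy))
u,v=np.meshgrid(np.arange(560),np.arange(420))
for n,b in(('top',(370,408,230,270)),('side',(340,370,165,193))):
    W=cloud(load(n));z=W[...,2]
    B=(u>b[0])&(u<b[1])&(v>b[2])&(v<b[3])
    P=W[B&(z>.007)][:,:2]*1000; Q=W[B&(z<.004)][:,:2]*1000
    def cost(p):
        def s(A):
            c,si=np.cos(p[2]),np.sin(p[2]);d=A-p[:2];x=d@[c,si];y=d@[-si,c]
            return np.minimum(sdf(x,y,-14,0,6,15),sdf(x,y,6,0,14,8))
        return (np.clip(s(P),0,8)**2).sum()+(np.clip(-s(Q),0,8)**2).sum()
    r=min((minimize(cost,[P[:,0].mean(),P[:,1].mean(),a],method='Nelder-Mead') for a in np.arange(0,6.28,.5)),key=lambda r:r.fun)
    print(n,'tbolt',r.x.round(1),'yaw',np.degrees(r.x[2]).round(1)%360,r.fun/len(P))
    p=W[(z>.0985)&(z<.108)&(W[...,0]>.6)&(W[...,0]<.75)&(W[...,1]>-.06)&(W[...,1]<.25)]*1000
    # front edge: min x per y-bin
    yb=np.arange(-25,205,8);e=np.array([[ (q[:,0].min()),y+4] for y in yb if len(q:=p[(p[:,1]>=y)&(p[:,1]<y+8)])])
    k=np.polyfit(e[:,1],e[:,0],1);th=-np.arctan(k[0]);
    t=p[:,:2]@[-np.sin(th),np.cos(th)]
    print('front yaw',np.degrees(th).round(2),'x at y=92',np.polyval(k,92).round(1),'ry range',np.percentile(t,[.3,99.7]).round(1),t.min(),t.max(), 'z',np.median(p[:,2]))
E
```

```text
top tbolt [ 432.  -240.6    5.5] yaw 316.7 0.06226116102175025
front yaw 3.89 x at y=92 641.0 ry range [-83.5 176.8] -84.50385026417825 177.1082167477874 z 101.6869255049711
side tbolt [ 429.6 -240.8    5.5] yaw 315.9 1.4273047064917683
front yaw 3.98 x at y=92 640.1 ry range [-85.4 175.3] -88.91116637969449 175.9302686910967 z 103.68548412292778
```

```bash
python3 -m inch '1 -0.3 -1 -0.3 0 0 0.35;1 -0.3 -1 -0.3 0 0 0.35;1 -0.3 -1 0 0 0 0.35;1 -0.3 -1 0 0 0 0.3;1 0 -1 0 0 0 0' 20
```

```text
time_s: 0.72
ee_pos: [0.1173, -0.3799, 0.2232]
eef_rot: [-3.141, 0.0, 0.108]
force: [0.0, -0.1, 0.8]
grip_width: 0.0939
grip_force: 0.0
```

```bash
cat >> h.py <<'E'
from scipy.spatial.transform import Rotation as Rn
def to(*wps):
    "waypoints (x,y,z,roll,pitch,yaw deg): tool-frame totals in units, chained"
    o=ctrl.get_obs();p=o['ee_pos'];R=Rn.from_euler('xyz',o['eef_rot'])
    print('q',o['qpos'].round(2),'t',round(o['time_s'],2),'F',o['force'].round(1),'w',round(o['grip_width'],4))
    for w in wps:
        R2=Rn.from_euler('xyz',w[3:],degrees=True)
        print('shift(first, in start tool axes)',R.inv().apply(np.array(w[:3])-p).__truediv__(.03).round(2),' turn',(np.degrees((R.inv()*R2).as_rotvec())/10).round(2))
        p=np.array(w[:3]);R=R2
E
python3 - <<'E'
from h import *
to((.35,-.2,.22,180,0,6.2),(.4815,.1465,.22,180,0,6.2),(.4815,.1465,.22,180,0,33),(.4815,.1465,.04,180,0,33))
E
```

```text
q [-1.36 -0.06  1.89 -0.    1.32  0.1 ] t 0.72 F [ 0.  -0.1  0.8] w 0.0939
shift(first, in start tool axes) [ 8.36 -5.13  0.11]  turn [-0.  0. -0.]
shift(first, in start tool axes) [  5.61 -11.01  -0.  ]  turn [0. 0. 0.]
shift(first, in start tool axes) [0. 0. 0.]  turn [ 0.    0.   -2.68]
shift(first, in start tool axes) [ 0. -0.  6.]  turn [0. 0. 0.]
```

```bash
python3 -m inch '1 0.93 -0.57 0 0 0 0;1 0.93 -0.57 0 0 0 0;1 0.93 -0.57 0 0 0 0;1 0.93 -0.57 0 0 0 0;1 0.93 -0.57 0 0 0 0;1 0.93 -0.57 0 0 0 0;1 0.93 -0.57 0 0 0 0;1 0.93 -0.57 0 0 0 0;1 0.93 -0.57 0 0 0 0' >/dev/null; python3 -m inch '1 0.5 -1 0 0 0 0;1 0.5 -1 0 0 0 0;1 0.5 -1 0 0 0 0;1 0.5 -1 0 0 0 0;1 0.5 -1 0 0 0 0;1 0.5 -1 0 0 0 0;1 0.5 -1 0 0 0 0;1 0.5 -1 0 0 0 0;1 0.5 -1 0 0 0 0;1 0.5 -1 0 0 0 0' >/dev/null; python3 -m inch '1 0.6 -1 0 0 0 0;1 0 0 0 0 0 -0.9;1 0 0 0 0 0 -0.9;1 0 0 0 0 0 -0.9;1 0 0 0 0 0 0'; python3 - <<'E'
from h import *
to((.4815,.1465,.10,180,0,33),(.4815,.1465,.04,180,0,33))
E
```

```text
time_s: 3.72
ee_pos: [0.4816, 0.1458, 0.2232]
eef_rot: [-3.141, 0.0, 0.579]
force: [0.1, 0.4, -0.3]
grip_width: 0.0939
grip_force: 0.0
q [0.22 0.18 1.63 0.   1.33 1.21] t 3.73 F [ 0.1  0.4 -0.3] w 0.0939
shift(first, in start tool axes) [ 0.01 -0.02  4.11]  turn [-0.    0.    0.02]
shift(first, in start tool axes) [ 0. -0.  2.]  turn [0. 0. 0.]
```

```bash
python3 -m inch '1 0 0 1 0 0 0;1 0 0 1 0 0 0;1 0 0 1 0 0 0;1 0 0 1 0 0 0;1 0 0 1 0 0 0;1 0 0 1 0 0 0;-1 0 0 0.1 0 0 0;-1 0 0 0 0 0 0;-1 0 0 0 0 0 0;-1 0 0 0 0 0 0' 25; python3 -m inch '-1 0 0 0 0 0 0;-1 0 0 0 0 0 0;-1 0 0 -1 0 0 0'; python3 - <<'E'
from h import *
to((.5906,.0866,.07,180,0,4),(.5906,.0866,.041,180,0,4))
E
```

```text
time_s: 4.97
ee_pos: [0.4824, 0.146, 0.0416]
eef_rot: [3.141, -0.002, 0.58]
force: [-0.9, 0.2, 6.7]
grip_width: 0.0635
grip_force: 25.0
time_s: 5.35
ee_pos: [0.4808, 0.1456, 0.0698]
eef_rot: [-3.141, 0.003, 0.58]
force: [0.1, -0.0, -1.4]
grip_width: 0.0637
grip_force: 24.9
q [ 0.22  0.36  1.79 -0.    1.    1.21] t 5.35 F [ 0.1 -0.  -1.4] w 0.0637
shift(first, in start tool axes) [ 1.98  3.65 -0.02]  turn [-0.    0.02  2.92]
shift(first, in start tool axes) [ 0.   -0.    0.97]  turn [0. 0. 0.]
```

```bash
python3 -m inch '-1 0.5 0.91 -0.2 0 0 0;-1 0.5 0.91 0 0 0 0;-1 0.5 0.91 0 0 0 0;-1 0.5 0.91 0 0 0 0;-1 0 0 0 0 0 1;-1 0 0 0 0 0 1;-1 0 0 0.2 0 0 0.92;-1 0 0 0 0 0 0;-1 0 0 0.45 0 0 0;-1 0 0 0.45 0 0 0'; python3 -m inch '-1 0 0 0.05 0 0 0;0.95 0 0 0 0 0 0;0.95 0 0 0 0 0 0;0.95 0 0 0 0 0 0'; python3 - <<'E'
from h import *
to((.5906,.0866,.2,180,0,4))
E
```

```text
time_s: 6.6
ee_pos: [0.5916, 0.0874, 0.0424]
eef_rot: [-3.142, 0.0, 0.073]
force: [-0.1, -0.4, -1.7]
grip_width: 0.0639
grip_force: 24.9
time_s: 7.1
ee_pos: [0.5918, 0.0874, 0.0419]
eef_rot: [-3.142, -0.0, 0.071]
force: [0.2, -0.5, -0.2]
grip_width: 0.0895
grip_force: 0.0
q [0.09 0.58 1.52 0.   1.04 1.59] t 7.1 F [ 0.2 -0.5 -0.2] w 0.0895
shift(first, in start tool axes) [-0.04  0.02 -5.27]  turn [-0.   -0.    0.01]
```

```bash
python3 - <<'E'
from h import *
to((.5915+.0133,.0884,.0287,180,-45,4))
E
```

```text
q [0.09 0.58 1.52 0.   1.04 1.59] t 7.1 F [ 0.2 -0.5 -0.2] w 0.0895
shift(first, in start tool axes) [ 0.43 -0.    0.44]  turn [-0.    4.5   0.01]
```

```bash
python3 -m inch '1 0.09 0 0.09 0 0.9 0;1 0.07 0 0.1 0 0.9 0;1 0.06 0 0.11 0 0.9 0;1 0.04 0 0.12 0 0.9 0;1 0.02 0 0.12 0 0.9 0;1 0 0 0 0 0 0'; python3 - <<'E'
from h import *
to((.5915+.0133,.0884,.0287,180,-45,4))
c=snap('side');cv2.imwrite('pics/s1.png',c['img'])
E
```

```text
time_s: 7.85
ee_pos: [0.6151, 0.0868, 0.0534]
eef_rot: [-3.135, -0.739, 0.071]
force: [0.2, 0.2, -0.3]
grip_width: 0.094
grip_force: 0.0
q [ 0.08  0.4   2.   -0.33  0.    1.91] t 7.85 F [ 0.2  0.2 -0.3] w 0.094
shift(first, in start tool axes) [-0.8  -0.07  0.38]  turn [-0.04  0.27  0.01]
```

View pics/s1.png

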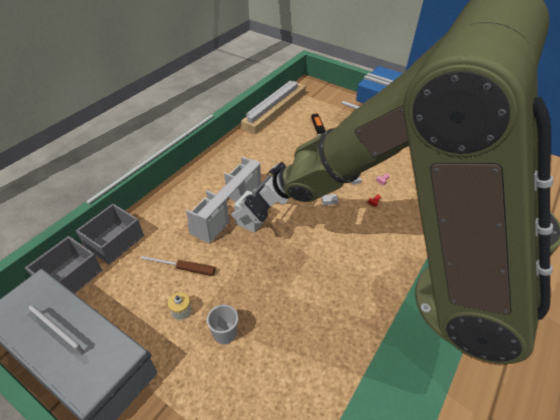

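The view shows the tool (at about (262,195)) straddling the cup in front of the rack, but joint 5 has reached its 0 limit. I'll use a smaller forward lean of 30° with a 60° backward lean, flipping in two 90° pitch turns.

```bash
python3 - <<'E'
from h import *
to((.5915+.0094,.0881,.0257,180,-30,4))
E
```

```text
q [ 0.08  0.4   2.   -0.32  0.    1.9 ] t 7.9 F [-0.1 -0.1  0.3] w 0.0938
shift(first, in start tool axes) [-1.   -0.07  0.36]  turn [-0.04 -1.24  0.01]
```

```bash
python3 -m inch '1 -0.5 -0.03 0.18 0 -0.62 0;1 -0.48 -0.03 0.23 0 -0.62 0;1 0 0 0 0 0 0'; python3 - <<'E'
from h import *
to((.5915+.0094,.0881,.0257,180,-30,4))
E
```

```text
time_s: 8.28
ee_pos: [0.6031, 0.0867, 0.0273]
eef_rot: [-3.14, -0.542, 0.071]
force: [-0.1, -0.3, -0.0]
grip_width: 0.0941
grip_force: 0.0
q [ 0.08  0.44  1.91 -0.02  0.24  1.6 ] t 8.28 F [-0.1 -0.3 -0. ] w 0.0941
shift(first, in start tool axes) [-0.09 -0.05  0.01]  turn [-0.02 -0.1   0.01]
```

```bash
python3 -m inch '-1 0 0 0 0 0 0;-1 0 0 0 0 0 0;-1 0 0 0 0 0 0;-1 0 0 0 0 0 0;-1 0 0 0 0 0 0' 30; cat > kin.py <<'E'
import numpy as np
from scipy.optimize import least_squares
D=np.array([[.3004,1.5215,1.3207,.5498,.20495],[-.06,1.89,1.32,.3976,.2232],[.18,1.63,1.33,.5032,.2232],[.36,1.79,1.0,.5024,.0698],[.58,1.52,1.04,.5982,.0419],[.44,1.91,.24,.6093,.0273]])
def fk(q,p):
    a,h,L1,L2,c,Lt=p;A=q[0];B=A+q[1];C=B+q[2];s,k=np.sin,np.cos
    return np.array([a+L1*s(A)+L2*s(B)+c*k(B)+Lt*s(C),h+L1*k(A)+L2*k(B)-c*s(B)+Lt*k(C)])
P=least_squares(lambda p:np.concatenate([fk(d[:3],p)-d[3:] for d in D])*1000,[.05,.4,.4,.4,0,.25]).x
def ik(r,z,lean): # lean fwd +deg from down
    C=np.pi-np.radians(lean)
    s=min((least_squares(lambda q:np.r_[fk(q,P)-[r,z],q.sum()-C],g) for g in([.3,1.6,1.],[0,2.2,1.5],[.9,1,1.5])),key=lambda s:s.cost)
    return s.x.round(2),s.cost.round(6)
E
python3 - <<'E'
from kin import *
print(P.round(3),[ (fk(d[:3],P)-d[3:]).round(4) for d in D])
for x in(.40,.44,.48,.52):
    for l in(30,20,0,-50,-60,-70):
        for z in (.042,.16):
            b=np.radians(l);print(x,l,z,ik(x+.0188*np.sin(b),z-.0188*np.cos(b),l))
E
```

```text
time_s: 8.9
ee_pos: [0.6018, 0.0863, 0.027]
eef_rot: [-3.141, -0.539, 0.072]
force: [-1.7, 0.2, 2.0]
grip_width: 0.0635
grip_force: 30.0
[-0.004  0.214  0.419  0.453  0.035  0.261] [array([-0.    ,  0.0015]), array([-0.0002, -0.0022]), array([-0.    ,  0.0004]), array([-0.001 , -0.0021]), array([0.0013, 0.0024]), array([-0.0001,  0.0001])]
0.4 30 0.042 (array([0.08, 2.4 , 0.13]), np.float64(0.0))
0.4 30 0.16 (array([-0.23,  2.31,  0.54]), np.float64(0.0))
0.4 20 0.042 (array([0.11, 2.3 , 0.38]), np.float64(0.0))
0.4 20 0.16 (array([-0.15,  2.21,  0.74]), np.float64(0.0))
0.4 0 0.042 (array([0.24, 2.09, 0.81]), np.float64(0.0))
0.4 0 0.16 (array([0.03, 2.  , 1.12]), np.float64(0.0))
0.4 -50 0.042 (array([0.72, 1.58, 1.71]), np.float64(0.0))
0.4 -50 0.16 (array([0.54, 1.56, 1.92]), np.float64(0.0))
0.4 -60 0.042 (array([0.82, 1.5 , 1.86]), np.float64(0.0))
0.4 -60 0.16 (array([0.64, 1.5 , 2.06]), np.float64(0.0))
0.4 -70 0.042 (array([0.92, 1.43, 2.01]), np.float64(0.0))
0.4 -70 0.16 (array([0.72, 1.45, 2.19]), np.float64(0.0))
0.44 30 0.042 (array([0.16, 2.31, 0.15]), np.float64(0.0))
[... 1368 characters left out ...]
30 0.042 (array([0.31, 2.1 , 0.2 ]), np.float64(0.0))
0.52 30 0.16 (array([0.08, 2.03, 0.51]), np.float64(0.0))
0.52 20 0.042 (array([0.34, 2.  , 0.45]), np.float64(0.0))
0.52 20 0.16 (array([0.13, 1.92, 0.74]), np.float64(0.0))
0.52 0 0.042 (array([0.46, 1.77, 0.91]), np.float64(0.0))
0.52 0 0.16 (array([0.3 , 1.68, 1.16]), np.float64(0.0))
0.52 -50 0.042 (array([0.94, 1.17, 1.9 ]), np.float64(0.0))
0.52 -50 0.16 (array([0.79, 1.14, 2.08]), np.float64(0.0))
0.52 -60 0.042 (array([1.04, 1.06, 2.08]), np.float64(0.0))
0.52 -60 0.16 (array([0.89, 1.06, 2.25]), np.float64(0.0))
0.52 -70 0.042 (array([1.14, 0.97, 2.25]), np.float64(0.0))
0.52 -70 0.16 (array([0.98, 0.99, 2.4 ]), np.float64(0.0))
```

```bash
python3 - <<'E'
from h import *
a=np.radians(27);ex=np.array([np.cos(a),np.sin(a),0])
def tcp(r,z,l):
    b=np.radians(l);return tuple(ex*(r+.0188*np.sin(b))+[0,0,z-.0188*np.cos(b)])
to((.6018,.0863,.057,180,-31,4),tcp(.41,.17,30)+(180,-31,4),tcp(.41,.17,30)+(180,-31,27),tcp(.41,.17,-60)+(180,60,27))
E
```

```text
q [ 0.08  0.44  1.92 -0.02  0.24  1.61] t 8.9 F [-1.7  0.2  2. ] w 0.0635
shift(first, in start tool axes) [ 0.51 -0.   -0.86]  turn [-0.01  0.01  0.01]
shift(first, in start tool axes) [-4.63 -3.99 -6.55]  turn [0. 0. 0.]
shift(first, in start tool axes) [0. 0. 0.]  turn [ 1.18  0.   -1.97]
shift(first, in start tool axes) [-0.62  0.   -0.64]  turn [-0.  -9.1 -0. ]
```

```bash
python3 -m inch '-1 0.51 0 -0.86 0 0 0;-1 -0.58 -0.5 -0.82 0 0 0;-1 -0.58 -0.5 -0.82 0 0 0;-1 -0.58 -0.5 -0.82 0 0 0;-1 -0.58 -0.5 -0.82 0 0 0;-1 -0.58 -0.5 -0.82 0 0 0;-1 -0.58 -0.5 -0.82 0 0 0;-1 -0.58 -0.5 -0.82 0 0 0;-1 -0.58 -0.5 -0.82 0 0 0'; python3 -m inch '-1 0 0 0 0.4 0 -0.66;-1 0 0 0 0.4 0 -0.66;-1 0 0 0 0.4 0 -0.66;-1 0 0 0 0 -0.9 0;-1 0 0 0 0 -0.9 0;-1 0 0 0 0 -0.9 0;-1 0 0 0 0 -0.9 0;-1 0 0 0 0 -0.9 0;-1 0 0 0 0 -0.9 0;-1 0 0 0 0 -0.9 0';python3 -m inch '-1 0 0 0 0 -0.9 0;-1 0 0 0 0 -0.9 0;-1 0 0 0 0 -0.9 0;-1 0 0 0 0 0 0'; python3 - <<'E'
from h import *
a=np.radians(27);ex=np.array([np.cos(a),np.sin(a),0])
def tcp(r,z,l):
    b=np.radians(l);return tuple(ex*(r+.0188*np.sin(b))+[0,0,z-.0188*np.cos(b)])
to(tcp(.41,.1,-60)+(180,59,27),tcp(.41,.036,-60)+(180,59,27))
c=snap('side');cv2.imwrite('pics/s2.png',c['img'])
E
```

```text
time_s: 10.02
ee_pos: [0.372, 0.19, 0.1546]
eef_rot: [-3.141, -0.539, 0.071]
force: [0.3, 0.8, -1.4]
grip_width: 0.0639
grip_force: 30.0
time_s: 11.28
ee_pos: [0.3726, 0.1898, 0.1536]
eef_rot: [-3.137, 0.571, 0.418]
force: [-0.5, 0.4, -0.8]
grip_width: 0.064
grip_force: 30.0
time_s: 11.78
ee_pos: [0.3721, 0.1896, 0.1512]
eef_rot: [-3.134, 1.041, 0.422]
force: [0.5, 0.2, -0.5]
grip_width: 0.064
grip_force: 30.0
q [ 0.39  0.72  1.36 -0.02  2.1   1.55] t 11.78 F [ 0.5  0.2 -0.5] w 0.064
shift(first, in start tool axes) [1.34 0.05 1.71]  turn [-0.29  0.06 -0.15]
shift(first, in start tool axes) [ 1.83 -0.    1.1 ]  turn [0. 0. 0.]
```

View pics/s2.png

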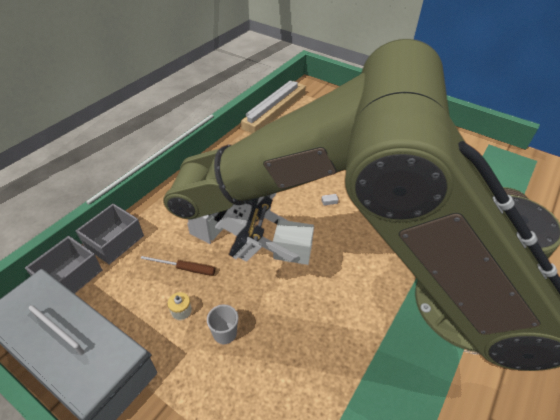

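```bash
python3 -m inch '-1 0.86 0 0.5 0 0 0;-1 0.86 0 0.5 0 0 0;-1 0.86 0 0.5 0 0 0;-1 0.86 0 0.5 0 0 0;-1 0.1 0 0.06 0 0 0;-1 0 0 0 0 0 0'; python3 -m inch '-1 0.09 0 0.05 0 0 0;-1 0 0 0 0 0 0'
```

```text
time_s: 12.58
ee_pos: [0.3734, 0.1907, 0.0319]
eef_rot: [-3.134, 1.034, 0.422]
force: [0.2, -0.5, -0.5]
grip_width: 0.0641
grip_force: 30.0
time_s: 12.82
ee_pos: [0.3731, 0.1906, 0.028]
eef_rot: [-3.134, 1.036, 0.422]
force: [0.7, -0.2, -0.8]
grip_width: 0.0636
grip_force: 30.0
```

```bash
python3 -m inch '-1 0.06 0 0.035 0 0 0;-1 0 0 0 0 0 0'; python3 -m inch '-1 0.06 0 0.035 0 0 0;-1 0 0 0 0 0 0'
```

```text
time_s: 13.08
ee_pos: [0.3729, 0.1905, 0.0253]
eef_rot: [-3.134, 1.038, 0.422]
force: [0.5, -0.5, -0.3]
grip_width: 0.0639
grip_force: 30.0
time_s: 13.32
ee_pos: [0.3728, 0.1905, 0.0232]
eef_rot: [-3.134, 1.038, 0.422]
force: [0.6, -0.6, -2.9]
grip_width: 0.0639
grip_force: 30.0
```

```bash
python3 -m inch '-1 0.04 0 0.02 0 0 0;1 0 0 0 0 0 0;1 0 0 0 0 0 0;1 0 0 0 0 0 0;1 0.1 0 0 0 0.9 0;1 0.1 0 0 0 0.9 0;1 0.1 0 0 0 0.9 0;1 0.1 0 0 0 0.9 0;1 0.1 0 0 0 0.9 0;1 0.1 0 0 0 0.9 0'; python3 -m inch '1 0.1 0 0 0 0.9 0;1 0.1 0 0 0 0.9 0;1 0.1 0 0 0 0.9 0;1 0.1 0 0 0 0.9 0;1 0 0 0 0 0 0'; python3 - <<'E'
from h import *
o=ctrl.get_obs();R=Rn.from_euler('xyz',o['eef_rot']);print('G',o['ee_pos']-.0188*R.apply([0,0,1]))
to()
c=snap('top');W=cloud(c);cv2.imwrite('pics/t3.png',c['img'])
m=(W[...,2]>.055)&(W[...,2]<.072)&(abs(W[...,0]-.38)<.1)&(abs(W[...,1]-.19)<.09)
E
```

```text
time_s: 14.58
ee_pos: [0.3861, 0.1964, 0.0121]
eef_rot: [-3.138, 0.089, 0.416]
force: [1.1, 0.3, 0.2]
grip_width: 0.094
grip_force: 0.0
time_s: 15.2
ee_pos: [0.3949, 0.2005, 0.0126]
eef_rot: [-3.137, -0.53, 0.413]
force: [0.8, 1.4, 0.0]
grip_width: 0.094
grip_force: 0.0
G [0.38622234 0.19659346 0.02879687]
q [0.37 0.2  2.34 0.33 0.08 1.2 ] t 15.2 F [0.8 1.4 0. ] w 0.094
```

View pics/t3.png

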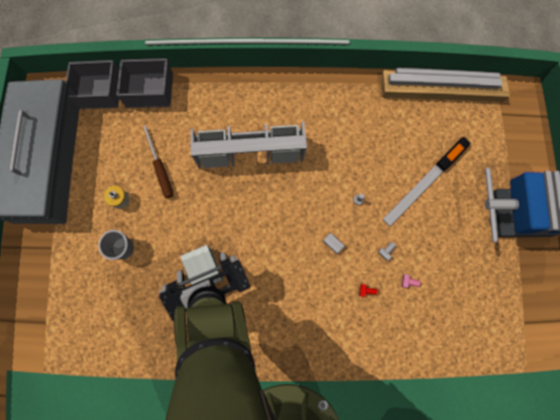

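The picture shows the cup lying on its side between the fingers at (198,262), with everything else in place. Now the second 90° turn.

```bash
python3 -m inch '-1 0 0 0 0 0 0;-1 0 0 0 0 0 0;-1 0 0 0 0 0 0;-1 0 0 0 0 0 0;-1 0.5 0 -0.86 0 0 0;-1 0.5 0 -0.86 0 0 0;-1 0.5 0 -0.86 0 0 0;-1 0.5 0 -0.86 0 0 0;-1 0 0 0 0 -0.9 0;-1 0 0 0 0 -0.9 0' 30;  python3 -m inch '-1 0 0 0 0 -0.9 0;-1 0 0 0 0 -0.9 0;-1 0 0 0 0 -0.9 0;-1 0 0 0 0 -0.9 0;-1 0 0 0 0 -0.9 0;-1 0 0 0 0 -0.9 0;-1 0 0 0 0 -0.9 0;-1 0 0 0 0 -0.9 0;-1 0 0 0 0 0 0'; python3 - <<'E'
from h import *
to()
c=snap('side');W=cloud(c);cv2.imwrite('pics/s4.png',c['img'][200:320,180:360])
E
```

```text
time_s: 16.5
ee_pos: [0.3957, 0.2, 0.1334]
eef_rot: [-3.138, -0.215, 0.414]
force: [-0.5, -0.5, -1.7]
grip_width: 0.0641
grip_force: 29.9
time_s: 17.62
ee_pos: [0.3956, 0.2, 0.1301]
eef_rot: [-3.135, 1.042, 0.421]
force: [-0.6, 0.2, -1.3]
grip_width: 0.0639
grip_force: 29.9
q [ 0.4   0.8   1.28 -0.02  2.11  1.55] t 17.62 F [-0.6  0.2 -1.3] w 0.0639
```

View pics/s4.png

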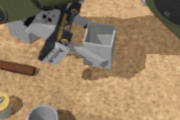

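The crop shows the cup mouth up in the gripper at about (98,42). Now I lower it to the bench.

```bash
python3 -m inch '-1 0.86 0 0.5 0 0 0;-1 0.86 0 0.5 0 0 0;-1 0.86 0 0.5 0 0 0;-1 0 0 0 0 0 0'; for i in 1; do :; done; python3 -m inch '-1 0.09 0 0.05 0 0 0;-1 0 0 0 0 0 0';python3 -m inch '-1 0.06 0 0.035 0 0 0;-1 0 0 0 0 0 0'
```

```text
time_s: 18.18
ee_pos: [0.3958, 0.2007, 0.0429]
eef_rot: [-3.135, 1.037, 0.422]
force: [0.6, -0.3, -1.8]
grip_width: 0.064
grip_force: 29.9
time_s: 18.42
ee_pos: [0.3968, 0.201, 0.0411]
eef_rot: [-3.134, 1.035, 0.422]
force: [0.4, -0.6, -2.7]
grip_width: 0.0637
grip_force: 29.9
time_s: 18.68
ee_pos: [0.3964, 0.2009, 0.038]
eef_rot: [-3.134, 1.038, 0.422]
force: [1.0, -0.1, -1.3]
grip_width: 0.0641
grip_force: 29.9
```

```bash
python3 -m inch '-1 0.06 0 0.035 0 0 0;-1 0 0 0 0 0 0';python3 -m inch '-1 0.06 0 0.035 0 0 0;-1 0 0 0 0 0 0';python3 -m inch '-1 0.06 0 0.035 0 0 0;-1 0 0 0 0 0 0'
```

```text
time_s: 18.92
ee_pos: [0.3963, 0.2009, 0.0357]
eef_rot: [-3.134, 1.038, 0.422]
force: [-0.1, 0.4, -2.6]
grip_width: 0.064
grip_force: 29.9
time_s: 19.18
ee_pos: [0.3963, 0.2009, 0.0335]
eef_rot: [-3.134, 1.038, 0.422]
force: [0.1, -0.7, -0.7]
grip_width: 0.0639
grip_force: 29.9
time_s: 19.42
ee_pos: [0.3963, 0.2009, 0.0315]
eef_rot: [-3.134, 1.038, 0.422]
force: [-0.1, -0.4, -2.7]
grip_width: 0.0642
grip_force: 29.9
```

```bash
python3 -m inch '-1 0.06 0 0.035 0 0 0;-1 0 0 0 0 0 0';python3 -m inch '-1 0.06 0 0.035 0 0 0;-1 0 0 0 0 0 0'; python3 - <<'E'
from h import *
c=snap('side');W=cloud(c);p=W[(abs(W[...,0]-.37)<.06)&(abs(W[...,1]-.19)<.06)&(W[...,2]>.06)&(W[...,2]<.1)]
print(len(p),np.histogram(p[:,2],np.arange(.06,.102,.004)))
E
```

```text
time_s: 19.68
ee_pos: [0.3963, 0.2009, 0.0294]
eef_rot: [-3.134, 1.038, 0.422]
force: [-0.2, -0.5, -1.5]
grip_width: 0.0641
grip_force: 29.9
time_s: 19.92
ee_pos: [0.3963, 0.2009, 0.0274]
eef_rot: [-3.134, 1.038, 0.422]
force: [0.0, 0.2, -1.2]
grip_width: 0.0641
grip_force: 29.9
287 (array([44, 46, 38, 40, 55, 64,  0,  0,  0,  0]), array([0.06 , 0.064, 0.068, 0.072, 0.076, 0.08 , 0.084, 0.088, 0.092,
       0.096, 0.1  ]))
```

```bash
python3 -m inch '-1 0.05 0 0.03 0 0 0;0.98 0 0 0 0 0 0;0.98 0 0 0 0 0 0;0.98 0 0 0 0 0 0;1 0.02 0 -0.05 0 0.9 0;1 0.03 0 -0.06 0 0.9 0;1 0.04 0 -0.08 0 0.9 0;1 0.06 0 -0.09 0 0.9 0;1 0.07 0 -0.1 0 0.9 0;1 0.08 0 -0.1 0 0.9 0';python3 -m inch '1 0.05 0 -0.1 0 0.55 0;1 0 0 0 0 0 0'; python3 - <<'E'
from h import *
c=snap('side');cv2.imwrite('pics/s5.png',c['img'][200:320,180:360]);W=cloud(c);p=W[(abs(W[...,0]-.38)<.06)&(abs(W[...,1]-.195)<.06)&(W[...,2]>.06)&(W[...,2]<.1)]
print(len(p),np.histogram(p[:,2],np.arange(.06,.102,.004)))
c=snap('top');W=cloud(c);p=W[(abs(W[...,0]-.38)<.07)&(abs(W[...,1]-.195)<.07)&(W[...,2]>.06)&(W[...,2]<.085)]
print(len(p),cv2.minAreaRect((p[:,:2]*1000).astype(np.float32)))
to((.5906,.0866,.15,180,0,4))
E
```

```text
time_s: 21.22
ee_pos: [0.4106, 0.2072, 0.0335]
eef_rot: [-3.138, 0.089, 0.416]
force: [-0.0, 0.8, -0.4]
grip_width: 0.0937
grip_force: 0.0
time_s: 21.48
ee_pos: [0.4114, 0.2076, 0.0363]
eef_rot: [-3.138, -0.001, 0.415]
force: [-0.1, -0.1, 0.2]
grip_width: 0.0938
grip_force: 0.0
66 (array([15,  8,  7,  4, 10, 20,  1,  0,  1,  0]), array([0.06 , 0.064, 0.068, 0.072, 0.076, 0.08 , 0.084, 0.088, 0.092,
       0.096, 0.1  ]))
4 ((405.0710144042969, 169.07412719726562), (10.688802719116211, 0.15646588802337646), 22.219640731811523)
q [0.39 0.34 1.92 0.   0.89 1.54] t 21.57 F [-0.  -0.4 -0.2] w 0.0944
shift(first, in start tool axes) [ 3.81  6.08 -3.83]  turn [-0.02  0.01  1.98]
```

```bash
python3 -m inch '-1 0 0 0 0 0 0;-1 0 0 0 0 0 0;-1 0 0 0 0 0 0;-1 0 0 0 0 0 0;-1 0 0 -0.9 0 0 0;-1 0.55 0.87 0 0 0 0;-1 0.55 0.87 0 0 0 0;-1 0.55 0.87 0 0 0 0;-1 0.55 0.87 0 0 0 0;-1 0.55 0.87 0 0 0 0' 25;python3 -m inch '-1 0.55 0.87 0 0 0 0;-1 0.5 0.86 0 0 0 0;-1 0 0 0 0 0 1;-1 0 0 0 0 0 0.98;-1 0 0 0 0 0 0'; python3 - <<'E'
from h import *
c=snap('side');W=cloud(c);p=W[(abs(W[...,0]-.59)<.06)&(abs(W[...,1]-.087)<.06)&(W[...,2]>.05)&(W[...,2]<.12)&(W[...,0]<.63)]
print(len(p),np.histogram(p[:,2],np.arange(.06,.122,.004))[0])
q=p[p[:,2]>.1];print(q.min(0),q.max(0))
to((.5906,.0866,.04,180,0,4))
E
```

```text
time_s: 22.82
ee_pos: [0.5407, 0.1209, 0.0621]
eef_rot: [-3.138, 0.0, 0.415]
force: [0.2, 0.5, -1.0]
grip_width: 0.064
grip_force: 25.0
time_s: 23.45
ee_pos: [0.5897, 0.0867, 0.0618]
eef_rot: [-3.138, 0.002, 0.071]
force: [-0.1, -0.4, -1.6]
grip_width: 0.064
grip_force: 25.0
662 [31 38 35 40 40 43 37 42 52 42 44 64 26 16 12]
[0.55484597 0.04131469 0.10001677] [0.61367969 0.13239542 0.11988271]
q [0.08 0.55 1.52 0.   1.07 1.58] t 23.5 F [-0.5 -0.5 -2. ] w 0.0639
shift(first, in start tool axes) [0.03 0.01 0.73]  turn [-0.02  0.01  0.02]
```

```bash
python3 -m inch '-1 0 0 0.4 0 0 0;-1 0 0 0.4 0 0 0;-1 0 0 0.05 0 0 0;0.95 0 0 0 0 0 0;0.95 0 0 0 0 0 0;0.95 0 0 0 0 0 0;1 0 0 -1 0 0 0;1 0 0 -1 0 0 0;1 0 0 -1 0 0 0;1 0 0 -1 0 0 0'; python3 - <<'E'
from h import *
to((.45,-.2407,.16,180,0,4),(.431,-.2407,.16,180,0,-43.7))
c=snap('top');cv2.imwrite('pics/t6.png',c['img'][100:310,160:440])
E
```

```text
time_s: 24.75
ee_pos: [0.5899, 0.0864, 0.1578]
eef_rot: [-3.138, 0.001, 0.07]
force: [0.2, 0.7, -0.8]
grip_width: 0.0941
grip_force: 0.0
q [0.08 0.44 1.44 0.   1.26 1.58] t 24.75 F [ 0.2  0.7 -0.8] w 0.0941
shift(first, in start tool axes) [-5.41 10.55 -0.11]  turn [-0.02  0.    0.  ]
shift(first, in start tool axes) [-0.63 -0.04 -0.  ]  turn [ 0.   -0.    4.77]
```

View pics/t6.png

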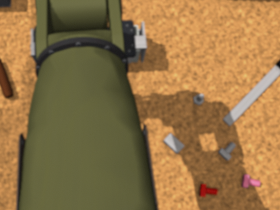

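```bash
python3 -m inch '1 -0.5 0.96 0 0 0 0;1 -0.5 0.96 0 0 0 0;0.2 -0.5 0.96 0 0 0 0;0.2 -0.5 0.96 0 0 0 0;0.2 -0.5 0.96 0 0 0 0;0.2 -0.5 0.96 0 0 0 0;0.2 -0.5 0.96 0 0 0 0;0.2 -0.5 0.96 0 0 0 0;0.2 -0.5 0.96 0 0 0 0;0.2 -0.5 0.96 0 0 0 0';python3 -m inch '0.2 -0.5 0.96 0 0 0 0;0.2 0 0 0.5 0 0 0.95;0.2 0 0 0.5 0 0 0.95;0.2 0 0 0.5 0 0 0.95;0.2 0 0 0.5 0 0 0.95;0.2 0 0 0.5 0 0 0.97;0.2 0 0 0 0 0 0'; python3 - <<'E'
from h import *
to((.4332,-.2428,.06,180,0,-43.7),(.4332,-.2428,.004,180,0,-43.7))
E
```

```text
time_s: 26.05
ee_pos: [0.4599, -0.2123, 0.1558]
eef_rot: [-3.138, 0.001, 0.07]
force: [0.3, -0.2, -0.3]
grip_width: 0.0564
grip_force: 0.0
time_s: 26.92
ee_pos: [0.4469, -0.2406, 0.0799]
eef_rot: [-3.14, 0.005, -0.762]
force: [0.6, 0.2, -0.2]
grip_width: 0.0564
grip_force: 0.0
q [-0.57  0.35  1.77  0.    1.03  1.76] t 26.93 F [ 0.6  0.2 -0.2] w 0.0564
shift(first, in start tool axes) [-0.28  0.37  0.66]  turn [-0.01  0.03  0.01]
shift(first, in start tool axes) [ 0.   -0.    1.87]  turn [0. 0. 0.]
```

```bash
python3 -m inch '0.2 -0.28 0.37 0.5 0 0 0;0.2 0 0 0.9 0 0 0;0.2 0 0 0.9 0 0 0;0.2 0 0 0.22 0 0 0;0.2 0 0 0 0 0 0;-1 0 0 0 0 0 0;-1 0 0 0 0 0 0;-1 0 0 0 0 0 0;-1 0 0 0 0 0 0' 30;python3 -m inch '-1 0 0 -1 0 0 0;-1 0 0 -1 0 0 0;-1 0 0 -1 0 0 0;-1 0 0 -1 0 0 0;-1 0 0 -1 0 0 0'; python3 - <<'E'
from h import *
to()
c=snap('top');s=snap('side');W=cloud(c);x,y,z=W[...,0],W[...,1],W[...,2]
a,b=c['img'][180:330,320:480],s['img'][130:280,200:440]
cv2.imwrite('pics/ts7.png',np.hstack([cv2.resize(a,(400,375)),cv2.resize(s['img'][120:270,210:370],(400,375))]))
m=(abs(x-.59)<.055)&(abs(y-.087)<.06)&(z>.07)&(z<.09);p=W[m]
print(len(p),cv2.minAreaRect((p[:,:2]*1000).astype(np.float32)),np.median(p[:,2]))
WS=cloud(s);m=(abs(WS[...,0]-.585)<.045)&(abs(WS[...,1]-.087)<.06)&(WS[...,2]>.07)&(WS[...,2]<.095);p=WS[m]
print(len(p),cv2.minAreaRect((p[:,:2]*1000).astype(np.float32)),p[:,2].max())
E
```

```text
time_s: 28.05
ee_pos: [0.4336, -0.2428, 0.0051]
eef_rot: [-3.14, 0.003, -0.763]
force: [-1.1, 0.2, -0.1]
grip_width: 0.0197
grip_force: 0.0
time_s: 28.68
ee_pos: [0.4336, -0.2433, 0.156]
eef_rot: [-3.14, 0.003, -0.763]
force: [-0.3, 0.1, 0.5]
grip_width: 0.0003
grip_force: 0.0
q [-0.59  0.23  1.73  0.    1.19  1.75] t 28.68 F [-0.3  0.1  0.5] w 0.0003
216 ((600.3611450195312, 95.73329162597656), (86.64205169677734, 101.03572845458984), 1.0333513021469116) 0.07832494289946146
241 ((590.9114990234375, 86.9036865234375), (66.77154541015625, 67.59275817871094), 0.9477299451828003) 0.08351099274370188
```

View pics/ts7.png

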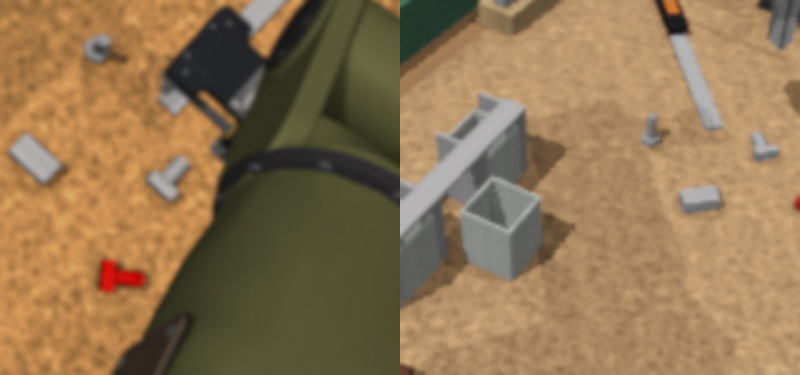

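The right crop shows the cup mouth up in front of the bay at about (500,215). The left crop shows the T-bolt still flat on the bench at (168,178), because I lifted before the fingers had closed. I'll re-measure it and pick again.

```bash
python3 - <<'E'
from h import *
from scipy.optimize import minimize
def sdf(x,y,cx,cy,hx,hy):
    dx=abs(x-cx)-hx;dy=abs(y-cy)-hy
    return np.where((dx>0)&(dy>0),np.hypot(dx,dy),np.maximum(dx,dy))
for n in('top','side'):
    W=cloud(load(n));z=W[...,2];B=np.hypot(W[...,0]-.431,W[...,1]+.241)<.05
    P=W[B&(z>.007)&(z<.03)][:,:2]*1000;Q=W[B&(z<.004)][:,:2]*1000
    def cost(p):
        def s(A):
            c,si=np.cos(p[2]),np.sin(p[2]);d=A-p[:2];x=d@[c,si];y=d@[-si,c]
            return np.minimum(sdf(x,y,-14,0,6,15),sdf(x,y,6,0,14,8))
        return (np.clip(s(P),0,8)**2).sum()+(np.clip(-s(Q),0,8)**2).sum()
    r=min((minimize(cost,[P[:,0].mean(),P[:,1].mean(),a],method='Nelder-Mead') for a in np.arange(0,6.28,.5)),key=lambda r:r.fun)
    print(n,len(P),r.x[:2].round(1),np.degrees(r.x[2])%360,r.fun/len(P))
E
```

```text
top 137 [ 431.8 -240.5] 316.0690300653334 0.0413920765019737
side 80 [ 429.5 -240.8] 315.28960973843414 0.4768281316077273
```

```bash
python3 -m inch '-0.1 0 0 0.9 0 0 0;-0.1 0 0 0.9 0 0 0;-0.1 0 0 0.9 0 0 0;-0.1 0 0 0 0 0 0'
```

```text
time_s: 29.28
ee_pos: [0.4324, -0.2423, 0.0719]
eef_rot: [-3.14, 0.008, -0.763]
force: [0.9, -0.5, 0.9]
grip_width: 0.0368
grip_force: 0.0
```

Unmoved; grip again.

```bash
python3 -m inch '-0.1 0 0 0.9 0 0 0;-0.1 0 0 0.9 0 0 0;-0.1 0 0 0.45 0 0 0;-0.1 0 0 0 0 0 0;-1 0 0 0 0 0 0;-1 0 0 0 0 0 0;-1 0 0 0 0 0 0;-1 0 0 0 0 0 0' 30; python3 -m inch '-1 0 0 0 0 0 0;-1 0 0 0 0 0 0'
```

```text
time_s: 30.28
ee_pos: [0.4337, -0.243, 0.007]
eef_rot: [-3.14, 0.003, -0.763]
force: [-1.0, -0.9, 4.8]
grip_width: 0.015
grip_force: 29.9
time_s: 30.52
ee_pos: [0.4338, -0.243, 0.007]
eef_rot: [-3.14, 0.003, -0.763]
force: [-1.8, 1.0, 6.3]
grip_width: 0.0151
grip_force: 29.9
```

```bash
python3 -m inch '-1 0 0 -1 0 0 0;-1 0 0 -1 0 0 0;-1 0 0 -1 0 0 0;-1 0 0 -1 0 0 0;-1 0 0 -1 0 0 0'; python3 - <<'E'
from h import *
to((.594,.087,.157,180,0,-43.7),(.594,.087,.157,180,0,4),(.594,.087,.05,180,0,4))
E
```

```text
time_s: 31.15
ee_pos: [0.4335, -0.2432, 0.1574]
eef_rot: [-3.14, 0.004, -0.763]
force: [0.1, -0.1, -1.7]
grip_width: 0.0154
grip_force: 29.9
q [-0.59  0.23  1.72  0.    1.19  1.75] t 31.15 F [ 0.1 -0.1 -1.7] w 0.0154
shift(first, in start tool axes) [ -3.74 -11.65   0.05]  turn [-0.01  0.02  0.  ]
shift(first, in start tool axes) [0. 0. 0.]  turn [-0.    0.   -4.77]
shift(first, in start tool axes) [ 0.   -0.    3.57]  turn [0. 0. 0.]
```

```bash
python3 -m inch '-1 -0.31 -0.97 0 0 0 0;-1 -0.31 -0.97 0 0 0 0;-1 -0.31 -0.97 0 0 0 0;-1 -0.31 -0.97 0 0 0 0;-1 -0.31 -0.97 0 0 0 0;-1 -0.31 -0.97 0 0 0 0;-1 -0.31 -0.97 0 0 0 0;-1 -0.31 -0.97 0 0 0 0;-1 -0.31 -0.97 0 0 0 0;-1 -0.31 -0.97 0 0 0 0'; python3 -m inch '-1 -0.31 -0.97 0 0 0 0;-1 -0.31 -0.97 0 0 0 0;-1 0 0 0 0 0 -0.95;-1 0 0 0 0 0 -0.95;-1 0 0 0 0 0 -0.95;-1 0 0 0 0 0 -0.95;-1 0 0 0 0 0 -0.97;-1 0 0 0 0 0 0'; python3 - <<'E'
from h import *
to((.594,.087,.157,180,0,4),(.594,.087,.035,180,0,4))
s=snap('side');cv2.imwrite('pics/s8.png',cv2.resize(s['img'][140:260,200:330],None,fx=4,fy=4,interpolation=2))
E
```

```text
time_s: 32.4
ee_pos: [0.5677, 0.0323, 0.1571]
eef_rot: [-3.14, 0.004, -0.763]
force: [0.3, -1.4, -1.4]
grip_width: 0.0153
grip_force: 29.9
time_s: 33.4
ee_pos: [0.5941, 0.0862, 0.1573]
eef_rot: [-3.138, 0.001, 0.069]
force: [-0.2, 0.0, -1.1]
grip_width: 0.0152
grip_force: 29.9
q [0.08 0.45 1.43 0.   1.26 1.58] t 33.4 F [-0.2  0.  -1.1] w 0.0152
shift(first, in start tool axes) [-0.   -0.03  0.01]  turn [-0.02  0.01 -0.01]
shift(first, in start tool axes) [ 0.   -0.    4.07]  turn [0. 0. 0.]
```

View pics/s8.png

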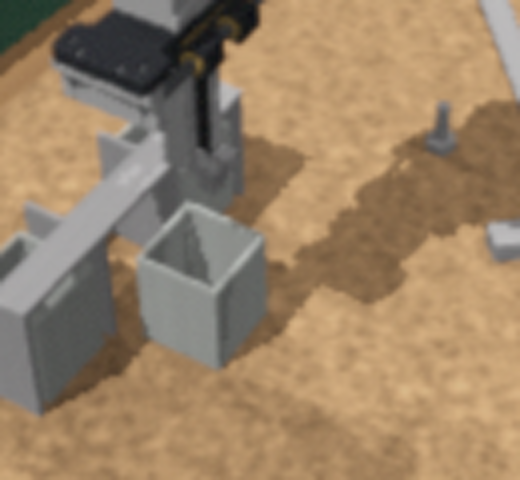

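The view shows the upright cup at (205,280), with the gripper holding the T-bolt above it at (205,165).

```bash
python3 -m inch '-1 0 0 0.9 0 0 0;-1 0 0 0.9 0 0 0;-1 0 0 0.9 0 0 0;-1 0 0 0.9 0 0 0;-1 0 0 0.5 0 0 0;-1 0 0 0.4 0 0 0;-1 0 0 0 0 0 0'; python3 -m inch '-0.52 0 0 0 0 0 0;-0.52 0 0 0 0 0 0;-0.52 0 0 0 0 0 0'
```

```text
time_s: 34.33
ee_pos: [0.594, 0.0867, 0.0222]
eef_rot: [-3.138, 0.002, 0.069]
force: [-0.4, -0.1, -0.5]
grip_width: 0.015
grip_force: 29.9
time_s: 34.7
ee_pos: [0.5944, 0.0868, 0.023]
eef_rot: [-3.138, 0.0, 0.07]
force: [0.3, 0.0, 0.2]
grip_width: 0.0225
grip_force: 0.0
```

```bash
python3 -m inch '-0.52 0 0 -0.7 0 0 0;-0.52 0 0 -1 0 0 0;-0.52 0 0 -1 0 0 0;-0.52 0 0 -1 0 0 0;-0.52 -1 0 -0.3 0 0 0;-0.52 -1 0 0 0 0 0;-0.52 -1 0 0 0 0 0;-0.52 -1 0 0 0 0 0;-0.52 0 0 0 0 0 0'; python3 - <<'E'
from h import *
for n in('side','top'):
    c=snap(n);W=cloud(c);x,y,z=W[...,0],W[...,1],W[...,2]
    m=(abs(x-.586)<.045)&(abs(y-.087)<.05)&(z>.072)&(z<.095);p=W[m]
    if len(p): print(n,len(p),cv2.minAreaRect((p[:,:2]*1000).astype(np.float32)))
    m=(abs(x-.591)<.028)&(abs(y-.087)<.028)&(z<.07);p=W[m];print('inside',len(p),np.histogram(p[:,2],np.arange(-.004,.072,.004))[0])
to((.54,.0833,.15,180,0,3.9),(.54,.0833,.033,180,0,3.9))
E
```

```text
time_s: 35.83
ee_pos: [0.4736, 0.0779, 0.1432]
eef_rot: [-3.138, 0.0, 0.07]
force: [1.5, 0.6, 0.4]
grip_width: 0.0225
grip_force: 0.0
side 205 ((592.4639282226562, 87.36456298828125), (68.8762435913086, 67.41183471679688), 4.579958438873291)
inside 58 [0 3 2 3 5 2 3 4 1 1 4 3 4 5 5 3 4 6]
inside 0 [0 0 0 0 0 0 0 0 0 0 0 0 0 0 0 0 0 0]
q [0.08 0.21 1.78 0.   1.14 1.58] t 35.92 F [-0.2  1.1 -0.1] w 0.0224
shift(first, in start tool axes) [ 2.17 -0.03 -0.23]  turn [-0.02 -0.    0.01]
shift(first, in start tool axes) [ 0.  -0.   3.9]  turn [0. 0. 0.]
```

```bash
python3 -m inch '-0.1 -0.5 1 0 0 0 0;-0.1 -0.5 1 0 0 0 0;-0.1 0 1 0 0 0 0;-0.1 0 1 0 0 0 0;-0.1 0 1 0 0 0 0;-0.1 0 1 0 0 0 0;-0.1 0 1 0 0 0 0;-0.1 0 1 0 0 0 0'; python3 - <<'E'
from h import *
c=snap('top');W=cloud(c);x,y,z=W[...,0],W[...,1],W[...,2]
m=(abs(x-.592)<.05)&(abs(y-.087)<.05)&(z>.07)&(z<.095)&(x<.632);p=W[m]
print(len(p),cv2.minAreaRect((p[:,:2]*1000).astype(np.float32)))
m=(abs(x-.592)<.027)&(abs(y-.087)<.027)&(z<.05);p=W[m];print('inside',len(p),np.histogram(p[:,2],np.arange(-.004,.052,.004))[0]);
q=p[(p[:,2]>.01)&(p[:,2]<.026)]; print(q.mean(0),q.min(0),q.max(0))
s=load('top');m=(abs(x-.431)<.03)&(abs(y+.24)<.03);print('old spot max z',np.nanmax(z[m]) if m.any() else None)
to((.543,.0833,.143,180,0,3.9))
E
```

```text
time_s: 36.92
ee_pos: [0.4621, -0.165, 0.1417]
eef_rot: [-3.138, 0.001, 0.07]
force: [0.5, 0.3, 0.3]
grip_width: 0.0423
grip_force: 0.0
199 ((592.05517578125, 87.17184448242188), (65.4938735961914, 64.28975677490234), 4.300835609436035)
inside 309 [ 34 163  22   6  38  41   3   0   0   1   0   0   0]
[0.59453376 0.08639279 0.01589528] [0.58033997 0.07234492 0.01119651] [0.61887147 0.10689792 0.02233427]
old spot max z 0.45672045568085395
q [-0.42  0.24  1.76  0.    1.15  1.08] t 36.98 F [-0.8 -1.  -0.4] w 0.0425
shift(first, in start tool axes) [ 3.26 -8.16 -0.02]  turn [-0.02  0.    0.  ]
```

```bash
python3 -m inch '-0.1 0.2 -1 0 0 0 0;-0.1 0.2 -1 0 0 0 0;-0.1 0.2 -1 0 0 0 0;-0.1 0.3 -1 0 0 0 0;-0.1 0.3 -1 0 0 0 0;-0.1 0.3 -1 0 0 0 0;-0.1 0.35 -1 0 0 0 0;-0.1 0.35 -1 0 0 0 0;-0.1 0.3 -0.17 0 0 0 0;-0.1 0.3 0 0.3 0 0 0';python3 -m inch '-0.1 0 0 0.8 0 0 0;-0.1 0 0 1 0 0 0;-0.1 0 0 1 0 0 0;-0.1 0 0 0.5 0 0 0;-0.1 0 0 0 0 0 0'; python3 - <<'E'
from h import *
to((.543,.0833,.033,180,0,3.9),(.6345,.0896,.033,180,0,3.9))
E
```

```text
time_s: 38.22
ee_pos: [0.5291, 0.0866, 0.1336]
eef_rot: [-3.138, -0.0, 0.07]
force: [0.5, -0.1, -0.6]
grip_width: 0.0424
grip_force: 0.0
time_s: 38.85
ee_pos: [0.5278, 0.0865, 0.0339]
eef_rot: [-3.138, 0.002, 0.069]
force: [0.7, -0.2, 0.6]
grip_width: 0.0422
grip_force: 0.0
q [0.09 0.48 1.72 0.   0.95 1.59] t 38.85 F [ 0.7 -0.2  0.6] w 0.0422
shift(first, in start tool axes) [0.5  0.14 0.03]  turn [-0.02  0.01  0.01]
shift(first, in start tool axes) [ 3.06 -0.   -0.  ]  turn [0. 0. 0.]
```

```bash
python3 -m inch '-0.1 0.3 0.14 0 0 0 0;-0.1 0.25 0 0 0 0 0;-0.1 0.25 0 0 0 0 0;-0.1 0.25 0 0 0 0 0;-0.1 0.25 0 0 0 0 0;-0.1 0.25 0 0 0 0 0;-0.1 0.25 0 0 0 0 0;-0.1 0.2 0 0 0 0 0;-0.1 0 0 0 0 0 0'; python3 - <<'E'
from h import *
s=snap('side');W=cloud(s);ex=np.array([np.cos(.0686),np.sin(.0686)]);d=W[...,:2]-[.6405,.090];X=d@ex;Y=d@[-ex[1],ex[0]];z=W[...,2]
m=(abs(Y)<.038)&(z>.07)&(z<.09)&(X>-.07)&(X<.05);print('cup rim in rack frame X',np.nanpercentile(X[m],[1,99]),'Y',np.nanpercentile(Y[m],[1,99]))
o=ctrl.get_obs();e=o['ee_pos'][:2]-[.6405,.09];print('tcp',e@ex,e@[-ex[1],ex[0]],o['force'])
E
```

```text
time_s: 39.98
ee_pos: [0.5886, 0.0872, 0.0344]
eef_rot: [-3.138, 0.0, 0.07]
force: [0.9, -0.0, 0.2]
grip_width: 0.042
grip_force: 0.0
cup rim in rack frame X [-0.06188976 -0.01860147] Y [-0.03115595  0.03490199]
tcp -0.052248744724173554 0.0007314610027365126 [-0.18584288  0.18306809  0.65321003]
```

```bash
python3 -m inch '-0.1 0.25 0 0 0 0 0;-0.1 0.25 0 0 0 0 0;-0.1 0.25 0 0 0 0 0;-0.1 0.2 0 0 0 0 0;-0.1 0.2 0 0 0 0 0;-0.1 0.15 0 0 0 0 0;-0.1 0 0 0 0 0 0'; python3 -m inch '-0.1 0.08 0 0 0 0 0;-0.1 0.08 0 0 0 0 0;-0.1 0 0 0 0 0 0'; python3 -m inch '-0.1 0.05 0 0 0 0 0;-0.1 0 0 0 0 0 0'
```

```text
time_s: 40.9
ee_pos: [0.6273, 0.0899, 0.0345]
eef_rot: [-3.138, 0.0, 0.07]
force: [-0.9, -1.0, 0.1]
grip_width: 0.0426
grip_force: 0.0
time_s: 41.28
ee_pos: [0.6307, 0.0901, 0.0345]
eef_rot: [-3.138, 0.004, 0.07]
force: [-14.1, -1.6, 7.0]
grip_width: 0.0425
grip_force: 6.8
time_s: 41.52
ee_pos: [0.6305, 0.0901, 0.0345]
eef_rot: [-3.138, 0.008, 0.07]
force: [-29.8, -4.1, 15.6]
grip_width: 0.0424
grip_force: 15.2
```

```bash
python3 -m inch '-0.1 -0.4 0 0 0 0 0;-0.1 -1 0 0 0 0 0;-0.1 -1 0 0 0 0 0;-0.1 -1 0 -0.5 0 0 0;-0.1 -1 0.3 -1 0 0 0;-0.1 -0.5 1 -1 0 0 0;-0.1 0 1 -1 0 0 0;-0.1 0 1 -0.5 0 0 0;-0.1 0 1 0 0 0 0;-0.1 0 1 0 0 0 0' | head -3; python3 -m inch '-0.1 0 1 0 0 0 0;-0.1 0 1 0 0 0 0;-0.1 0 1 0 0 0 0'|head -2; python3 - <<'E'
from h import *
ex=np.array([np.cos(.0686),np.sin(.0686)])
for n in('top','side'):
    s=snap(n);W=cloud(s);d=W[...,:2]-[.6405,.090];X=d@ex;Y=d@[-ex[1],ex[0]];z=W[...,2]
    pc=lambda A,m:np.nanpercentile(A[m],[1,5,50,95,99]).round(4) if m.any() else None
    m=(abs(Y)<.038)&(z>.072)&(z<.087)&(X>-.03)&(X<.075);print(n,'mid rim',m.sum(),'X',pc(X,m),'Y',pc(Y,m),'z',pc(z,m))
    for sg in(-1,1):
        mm=(abs(Y-sg*.085)<.036)&(z>.072)&(z<.087)&(X>-.03)&(X<.075);print('  outer',sg,mm.sum(),'X',pc(X,mm),'Y',pc(Y,mm),'z',pc(z,mm))
    f=(abs(Y)<.028)&(z>.02)&(z<.07)&(X<.02)&(X>-.02);print('  front face X',f.sum(),pc(X,f))
    for sg in(-1,1):
        f=(abs(Y-sg*.085)<.026)&(z>.02)&(z<.07)&(X<.02)&(X>-.02);print('  outer front X',sg,f.sum(),pc(X,f))
    m=(abs(Y)<.027)&(X>.03)&(X<.06)&(z<.05);print('  inside z',m.sum(),pc(z,m))
E
```

```text
time_s: 42.78
ee_pos: [0.4982, -0.0801, 0.1546]
eef_rot: [-3.138, -0.0, 0.07]
time_s: 43.15
ee_pos: [0.5043, -0.1699, 0.154]
top mid rim 158 X [0.0002 0.0005 0.0487 0.065  0.0657] Y [-0.031  -0.0305  0.001   0.0315  0.0319] z [0.0724 0.0731 0.078  0.0812 0.082 ]
  outer -1 160 X [0.0023 0.0027 0.0534 0.0672 0.0685] Y [-0.1176 -0.1161 -0.0858 -0.0547 -0.0537] z [0.0725 0.0732 0.0777 0.0806 0.0816]
  outer 1 162 X [0.0023 0.0029 0.0531 0.0675 0.0685] Y [0.0528 0.0542 0.0865 0.1164 0.1177] z [0.0722 0.0726 0.0779 0.0811 0.082 ]
  front face X 162 [-0.0005 -0.0002  0.0007  0.0016  0.0021]
  outer front X -1 156 [0.0016 0.002  0.0029 0.0039 0.0042]
  outer front X 1 151 [0.0017 0.0021 0.003  0.0039 0.0042]
  inside z 20 [-0.0018 -0.0016  0.0011  0.0147  0.0148]
side mid rim 113 X [-0.0009 -0.0002  0.0044  0.0626  0.064 ] Y [-0.0332 -0.0309 -0.0071  0.0301  0.0327] z [0.0726 0.0729 0.0784 0.082  0.0827]
  outer -1 104 X [0.001  0.002  0.0506 0.0654 0.0666] Y [-0.1189 -0.1176 -0.0923 -0.0578 -0.0555] z [0.0722 0.0725 0.078  0.0825 0.0841]
  outer 1 142 X [0.0014 0.0018 0.0124 0.0663 0.0676] Y [0.0512 0.0536 0.0802 0.1139 0.1161] z [0.0722 0.0732 0.0783 0.0821 0.0832]
  front face X 156 [-0.0014 -0.0011  0.0006  0.0023  0.0029]
  outer front X -1 123 [0.0002 0.0012 0.0027 0.0041 0.005 ]
  outer front X 1 167 [0.0001 0.0007 0.0025 0.0038 0.0045]
  inside z 1 [0.0183 0.0183 0.0183 0.0183 0.0183]
```

The middle cup is flush with the mouth, 2.2 mm short of the outer cups. The vertical fingers hit the plate's front edge, so I'll push again with the tool leaning 20° forward so that the tips lead.

```bash
python3 - <<'E'
from h import *
to((.5906-.03,.0845,.154,180,0,3.9),(.5906-.03,.0845,.154,180,-20,3.9),(.5906-.03,.0845,.033,180,-20,3.9))
E
python3 -m inch '-0.1 0 -1 0 0 0.25 0;-0.1 0 -1 0 0 0.25 0;-0.1 0 -1 0 0 0.25 0;-0.1 0 -1 0 0 0.25 0;-0.1 0 -1 0 0 0.25 0;-0.1 0 -1 0 0 0.25 0;-0.1 0 -1 0 0 0.25 0;-0.1 0 -1 0 0 0.25 0;-0.1 0 0 0 0 0 0'; python3 - <<'E'
from h import *
to((.5606,.0845,.154,180,-20,3.9),(.5606,.0845,.033,180,-20,3.9))
E
```

```text
q [-0.4   0.31  1.63  0.    1.2   1.11] t 43.25 F [-0.4  0.2 -1.3] w 0.0422
shift(first, in start tool axes) [ 2.45 -8.37  0.02]  turn [-0.02  0.   -0.  ]
shift(first, in start tool axes) [0. 0. 0.]  turn [0. 2. 0.]
shift(first, in start tool axes) [-1.38 -0.    3.79]  turn [0. 0. 0.]
time_s: 44.38
ee_pos: [0.4867, 0.0725, 0.1548]
eef_rot: [-3.137, -0.349, 0.071]
force: [0.4, 0.3, 0.0]
grip_width: 0.0423
grip_force: 0.0
q [0.07 0.04 2.   0.01 0.76 1.57] t 44.38 F [0.4 0.3 0. ] w 0.0423
shift(first, in start tool axes) [ 2.33 -0.22  0.88]  turn [-0.03  0.    0.02]
shift(first, in start tool axes) [-1.38 -0.    3.79]  turn [0. 0. 0.]
```

```bash
python3 -m inch '-0.1 0.19 -0.05 0.93 0 0 0;-0.1 0.19 -0.05 0.93 0 0 0;-0.1 0.19 -0.04 0.93 0 0 0;-0.1 0.19 -0.04 0.93 0 0 0;-0.1 0.19 -0.04 0.93 0 0 0;-0.1 0 0 0 0 0 0;-0.1 0.47 0 0.17 0 0 0;-0.1 0.47 0 0.17 0 0 0;-0.1 0.47 0 0.17 0 0 0;-0.1 0 0 0 0 0 0'; python3 - <<'E'
from h import *
a=np.radians(3.93);e=[np.cos(a),np.sin(a)]
def X(x):return(.6405+x*e[0],.09+x*e[1],.033,180,-20,3.9)
to(X(-.012),X(-.0055))
E
```

```text
time_s: 45.62
ee_pos: [0.6064, 0.0858, 0.0345]
eef_rot: [-3.138, -0.349, 0.068]
force: [-0.1, 0.5, 0.6]
grip_width: 0.0421
grip_force: 0.0
q [ 0.08  0.47  1.77 -0.    0.55  1.58] t 45.62 F [-0.1  0.5  0.6] w 0.0421
shift(first, in start tool axes) [ 0.68 -0.06  0.3 ]  turn [-0.02 -0.    0.  ]
shift(first, in start tool axes) [ 0.2  -0.    0.07]  turn [0. 0. 0.]
```

```bash
python3 -m inch '-0.1 0.25 -0.04 0.09 0 0 0;-0.1 0.25 -0.03 0.09 0 0 0;-0.1 0.15 0 0.06 0 0 0;-0.1 0.1 0 0.03 0 0 0;-0.1 0 0 0 0 0 0';python3 -m inch '-0.1 0.08 0 0.03 0 0 0;-0.1 0 0 0 0 0 0';python3 -m inch '-0.1 0.06 0 0.02 0 0 0;-0.1 0 0 0 0 0 0'
```

```text
time_s: 46.25
ee_pos: [0.6297, 0.0897, 0.0332]
eef_rot: [-3.138, -0.348, 0.068]
force: [-0.2, 0.1, 1.0]
grip_width: 0.0424
grip_force: 0.0
time_s: 46.5
ee_pos: [0.6321, 0.0899, 0.0332]
eef_rot: [-3.138, -0.348, 0.068]
force: [-1.5, 0.0, -0.1]
grip_width: 0.0423
grip_force: 0.3
time_s: 46.75
ee_pos: [0.6339, 0.0901, 0.0332]
eef_rot: [-3.138, -0.347, 0.068]
force: [-2.6, -0.6, 0.7]
grip_width: 0.042
grip_force: 1.3
```

```bash
python3 -m inch '-0.1 0.05 0 0.02 0 0 0;-0.1 0 0 0 0 0 0';python3 -m inch '-0.1 0.04 0 0.015 0 0 0;-0.1 0 0 0 0 0 0'
```

```text
time_s: 47.0
ee_pos: [0.6346, 0.0902, 0.0329]
eef_rot: [-3.138, -0.345, 0.069]
force: [-14.2, -1.7, 8.0]
grip_width: 0.0424
grip_force: 6.9
time_s: 47.25
ee_pos: [0.6349, 0.0901, 0.0328]
eef_rot: [-3.138, -0.343, 0.069]
force: [-24.3, -2.9, 15.8]
grip_width: 0.0423
grip_force: 12.4
```

```bash
python3 -m inch '-0.1 -0.4 0 -0.15 0 0 0;-0.1 -0.9 0 -0.33 0 0 0;-0.1 -0.9 0 -0.33 0 0 0;-0.1 -0.9 0 -0.33 0 0 0;-0.1 -0.3 0.5 -1 0 0 0;-0.1 0 1 -1 0 0 0;-0.1 0 1 -1 0 0 0;-0.1 0 1 -1 0 0 0;-0.1 0 1 0 0 0 0;-0.1 0 1 0 0 0 0' | head -2; python3 -m inch '-0.1 0 1 0 0 0 0;-0.1 0 1 0 0 0 0;-0.1 0 1 0 0 0 0'|head -2; python3 - <<'E'
from h import *
ex=np.array([np.cos(.0686),np.sin(.0686)])
t0=None
for n in('top','side'):
    s=snap(n);W=cloud(s);d=W[...,:2]-[.6405,.090];X=d@ex;Y=d@[-ex[1],ex[0]];z=W[...,2]
    pc=lambda A,m:np.nanpercentile(A[m],[1,5,50,95,99]).round(4) if m.any() else None
    for c in(-.085,0,.085):
        m=(abs(Y-c)<.036)&(z>.072)&(z<.087)&(X>-.03)&(X<.075);f=(abs(Y-c)<.026)&(z>.02)&(z<.07)&(X<.02)&(X>-.02)
        print(n,c,'rim X',pc(X,m),'Y',pc(Y,m),'z',pc(z,m),'front',pc(X,f))
    m=(abs(Y)<.027)&(X>.03)&(X<.06)&(z<.05);print('  inside z',m.sum(),pc(z,m))
    x,y=W[...,0],W[...,1]
    for nm,(a,b),zz in(('hex',(.5542,-.170),.01),('block',(.4467,-.1085),.012),('lamp',(.554,.4107),.02),('tin',(.4333,.3955),.06)):
        m=(abs(x-a)<.045)&(abs(y-b)<.045)&(z>zz)&(z<.08);print('  ',nm,m.sum(),W[m].mean(0).round(4) if m.any() else'')
E
```

```text
time_s: 48.5
ee_pos: [0.5006, -0.0862, 0.1436]
time_s: 48.88
ee_pos: [0.5067, -0.176, 0.1427]
top -0.085 rim X [0.0021 0.0024 0.0514 0.0669 0.0681] Y [-0.1175 -0.1161 -0.0857 -0.0547 -0.0537] z [0.0721 0.073  0.0781 0.0812 0.0823] front [0.0018 0.0021 0.0029 0.004  0.0043]
top 0 rim X [0.0022 0.0026 0.051  0.0674 0.0681] Y [-0.031  -0.0305  0.0009  0.0315  0.032 ] z [0.0723 0.0729 0.0775 0.0809 0.0815] front [0.0018 0.0022 0.003  0.004  0.0042]
top 0.085 rim X [0.0024 0.0027 0.0524 0.0673 0.0684] Y [0.0528 0.0533 0.0861 0.1166 0.118 ] z [0.0722 0.0726 0.0777 0.0806 0.0816] front [0.002  0.0022 0.0031 0.0041 0.0045]
  inside z 11 [0.0005 0.0007 0.0035 0.0161 0.0163]
   hex 32 [ 0.5532 -0.1714  0.0372]
   block 188 [ 0.4469 -0.1075  0.0181]
   lamp 401 [0.5515 0.4082 0.0438]
   tin 224 [0.4339 0.3969 0.0672]
side -0.085 rim X [0.0005 0.0016 0.049  0.0651 0.0656] Y [-0.1191 -0.1164 -0.0932 -0.0561 -0.0542] z [0.0723 0.0729 0.079  0.0831 0.0838] front [0.0008 0.0012 0.0026 0.0042 0.0045]
side 0 rim X [0.0007 0.0014 0.0098 0.0648 0.0655] Y [-0.0307 -0.0302 -0.0057  0.0273  0.0315] z [0.0722 0.0728 0.0785 0.0823 0.0838] front [0.0002 0.0012 0.0026 0.0041 0.0043]
side 0.085 rim X [0.0012 0.0018 0.0137 0.0661 0.0672] Y [0.051  0.0528 0.0795 0.1122 0.1152] z [0.0721 0.0725 0.0785 0.0823 0.0831] front [0.0007 0.0011 0.0027 0.0041 0.0047]
  inside z 1 [0.0186 0.0186 0.0186 0.0186 0.0186]
   hex 43 [ 0.5527 -0.1714  0.0267]
   block 122 [ 0.4446 -0.1059  0.0195]
   lamp 444 [0.5474 0.414  0.044 ]
   tin 285 [0.4347 0.3942 0.068 ]
```

The middle cup now lines up exactly with the outer two. It is upright with the T-bolt inside, the bystanders I measured have not moved, and the robot is clear.

```bash
python3 -c "
from station import ticket
print(ticket.hand_in())"
```

```text
the job is handed in; nothing more can be done
None
```

The cup stands mouth up in the middle bay, fully home and level with the outer two cups, with the T-bolt inside; I handed the job in after about 49 s with the robot clear, and the hand-in gave no verdict.

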